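# Reset the dust extractor's starter box

### The arm

A 6-joint arm with a two-finger parallel gripper is mounted at the origin on the work surface. World frame = base frame: x ahead of the robot, y to its left, z up, the work surface at z = 0. Lengths are in mm, angles in rad, forces in N, time in s.
With the tool pointing down it reaches from about 350 to 775 mm from the base axis. Payload 5.5 kg.
Tool frame: the origin (TCP) lies at the very end of the fingers, on their centre line; the grasp point (between the pads) lies 19 mm behind it (manip.grip_depth is the distance from the TCP to the grasp point, in mm); z points along the fingers, y is the line along which they close (so a half turn about z gives the same grasp; the last joint's range is limited). The gripper opens to 85 mm and grips with 20 to 120 N. Pads are 22 mm wide; open, the fingers measure 114 mm over their backs; the gripper's body (76 mm by 85 mm) begins 54 mm behind the grasp point. The pads swing forward as they close: fully open they stand 13 mm farther back than shut.
Start: joints at [-1.392, 0.313, 0.046, 1.304, 0, 1.431], TCP at [180.217, -546.071, 231.323] pointing down, gripper open.
Joint ranges: [-2.76, 2.76], [-0.86, 1.69], [-1.03, 1.26], [-2.2, 2.34], [-1.47, 1.5], [-3.14, 3.14]. Speed limits (rad/s): [2.57, 2.57, 3.14, 3.14, 3.14, 3.14].

### API

Orientations are given as a unit quaternion [w, x, y, z].
In Python, from rig import manip, status, vision gives the robot as it stands. Calls block until the motion is done:
- manip.reach(position, orientation): joint-space move of the TCP to a pose.
- manip.movel(position, max_speed=150, ori=None, force_limit=None): straight line of the TCP; ori=None keeps the orientation; max_speed is the mean speed in mm/s. With force_limit (N) it stops when the force on the tool has changed by that much, and returns True; else False.
- manip.set_joints(angles): joint-space move.
- manip.open_gripper() and manip.grasp(f_grip=None): open the fingers fully, or close them until they stop; f_grip is the grip in N (None keeps the last).
- manip.hold(seconds).
- manip.ik(position, orientation): joint angles nearest the present ones, or None.
- status.get_obs(): the state.
- vision.grab_frame(name): name is "side" or "top"; returns a dict with "frame" (384x512x3 uint8, red, green, blue), "fov_y" (degrees; the focal length in pixels is half the picture's height over the tangent of half this angle, whatever the lens; pixels are square), "cx", "cy" (the principal point, pixels), "view" (4x4, takes a point from world to camera coordinates). Camera axes: x right, y down, z forward; pixel columns grow to the right and rows downward; lengths in mm; the calibration is good to about 2 mm. A picture is of the moment at which its call begins. There is no depth.
A pose or a line that the arm cannot do raises manip.PlanningError and nothing moves.
- manip.hand_in(): hands the job in; it is judged then, once.
The state is a dict: "t": time; "joints": joint angles; "qvel": joint speeds; "joint_efforts": joint torques, N m; "position": TCP position; "tool_rot": TCP orientation; "force": force on the tool from outside, world axes, zero at the start; "moment": the same for the moment, N m; "finger_gap": opening from 0.0 (shut) to 1.0 (fully open); "finger_force": force on a finger pad.
Only numpy, scipy, OpenCV 4.12 (cv2) and the standard library are available. Lean on these libraries where they do the work, as an engineer would, in place of code of your own. Each camera call takes 0.05 s, during which the arm holds its last target. There are 200 camera calls.

### The job

The dust extractor's overload has tripped. Press both snap tabs of the starter box's clip-in cover inward to release it, lift it off and set it down (do not drop it) flat in the plywood tray with its tabs up. Then push the popped-out reset plunger inside the box fully home, and leave the other things on the bench where they are.

Things in the scene. Friction and masses are not known exactly. Their poses are not given: they have to be found in the camera images.
- starter_box: Grey steel box fixed to the bench, 200 (x) x 150 (y) x 75 mm high; origin at the centre of its underside, z up. Its flat top has a central opening 110 (x) x 76 (y) mm, closed by the clip-in cover at the start. Inside are a fixed relay (towards +x) and the reset plunger (towards -x).
- box_mouth (a point): Centre of the box's opening at the level of its top, 75 mm above the bench; the cover's origin is here while it is seated. A small steel keeper lip (28 mm long, 4 mm thick) in the middle of each long side reaches in to 26.6 mm from the centre; the cover's tabs hook under these lips.
- cover: Black plastic clip-in cover, loose, about 0.16 kg: plate 130 (x) x 96 (y) x 4 mm, with an end rib (74 mm wide, 4 mm thick) at x = +-51 mm reaching 45 mm below it. Origin at the centre of the plate's underside, z up; at the start its axes lie along the box's. Set down flat it stands on the ribs, origin 45 mm above the support. It carries two spring tabs (see cover_grip).
- cover_grip (a point): Midway between the cover's two grey upright spring tabs, 18 mm above the plate's underside. The tabs face each other along the cover's y, are 22 mm wide (x), 4 mm thick and rise 27 mm above the plate's top. Free, they lean outward, outer faces 61 mm apart at the tips; squeezed fully in they stand vertical, 38 mm apart. Fingertips have free room over the plate beside them.
- tab_left (a joint): Inward bend of the tab on the cover's +y side, rad: 0 free, 0.16 fully in; its root is 42 mm below the plate's underside. The catch is clear from about 0.12. A spring resists: about 5 to 6 N at the tab's middle when fully in.
- tab_right (a joint): The same for the tab on the cover's -y side.
- tray: Open plywood tray fixed to the bench, 190 (x) x 230 (y) x 30 mm high outside, walls 6 mm; origin at the centre of its underside.
- tray_in (a point): Centre of the tray's inner floor (178 x 218 mm), 6 mm above the bench.
- reset_plunger (a joint): Travel of the reset plunger, m: 0 popped out, 0.008 fully home. It moves straight down against about 4 N of friction and stays where it is left.
- plunger_top (a point): Centre of the plunger's flat round head (22 mm diameter), on the box's centre line 30 mm towards -x from its middle; 65 mm above the bench when popped out (10 mm below the box's top), 57 mm when home. Fingertips must enter the opening to push it home; hidden under the cover at the start.
- screwdriver: Screwdriver lying on the bench, not to be disturbed; origin under its middle.
- glue_jar: White jar, 64 mm diameter, 85 mm high, standing on the bench, not to be disturbed; origin at the centre of its underside.
- sanding_block: Cork sanding block 110 x 60 x 36 mm on the bench, not to be disturbed; origin at the centre of its underside.
Not all that is in view belongs to the job. There is more than one size of the cover; the one meant has the size given above.

How it is judged (in metres and radians):
On the way, in this order (a step that is already met when the one before it is completed fails the run):
1. both snap tabs are pressed inward (over 0.08 rad) while the cover is still seated on the box (within 8 mm) (value of joint each of tab_left, tab_right above 0.08 rad and distance between cover and box_mouth below 0.008 m).
2. the cover stands flat in the tray, tabs up, let go (z of cover in the frame of tray_in below 0.05 m and horizontal distance between cover and tray_in below 0.09 m and angle between cover's own z axis and vertical below 0.08 rad and contact force between cover and the fingers below 0.1 N and linear speed of cover below 0.03 m/s), for 0.2 s.
3. the reset plunger is pushed home (over 6.5 of its 8 mm) (value of joint reset_plunger above 0.0065 m), for 0.1 s.
At the end, for the whole second after the job is handed in: The plunger is in by more than 6.5 of its 8 mm; the cover stands at rest on the tray's floor, tabs up, level within 0.08 rad, its origin less than 50 mm above the inner floor and within 90 mm of the tray's centre (value of joint reset_plunger above 0.0065 m and z of cover in the frame of tray_in below 0.05 m and horizontal distance between cover and tray_in below 0.09 m and angle between cover's own z axis and vertical below 0.08 rad and linear speed of cover below 0.03 m/s); the robot touches nothing.
It fails at once if the cover falls freely (over 0.5 m/s with nothing touching it) (contact force between cover and anything else below 0.02 N and linear speed of cover above 0.5 m/s).
It fails at once if the screwdriver is moved by more than 30 mm (distance of screwdriver from where it was at the start of the episode above 0.03 m).
It fails at once if the glue jar is moved by more than 30 mm or tipped (distance of glue_jar from where it was at the start of the episode above 0.03 m or angle between glue_jar's own z axis and vertical above 0.4 rad).
It fails at once if the sanding block is moved by more than 30 mm (distance of sanding_block from where it was at the start of the episode above 0.03 m).
It also fails if it takes over 53 s, if anything falls off the work surface, if the arm or the gripper's body presses on something with over 40 N, if the wrist force passes 120 N, or if a joint passes its speed limit or range.

## Working session

There is one attempt and no reset: what is moved stays moved. The work goes in short steps, each a Python script; the robot and the scene stay as the last script left them, time stands still between calls to the robot, and variables do not carry over. Pictures are saved under pics/ and viewed, at most 10 in all, crops included, and the job is handed in when it is done.

```bash
mkdir -p pics; ls
python3 - <<'E'
from rig import manip,status,vision
import cv2,numpy as np
for n in("top","side"):
    d=vision.grab_frame(n); cv2.imwrite(f"pics/{n}0.png",d["frame"][:,:,::-1]); print(n,d["fov_y"],d["cx"],d["cy"],np.round(d["view"],3).tolist())
print(status.get_obs())
E
```

```text
pics
top 43.715523060961274 251.87149017028497 194.11311456292827 [[0.013, -1.0, -0.004, 72.809], [-0.982, -0.012, -0.188, 611.098], [0.188, 0.007, -0.982, 1260.266], [0.0, 0.0, 0.0, 1.0]]
side 42.40313539631461 259.93390102451815 191.59988965421903 [[0.921, -0.389, -0.003, -560.204], [-0.31, -0.729, -0.611, 282.438], [0.236, 0.564, -0.792, 1081.442], [0.0, 0.0, 0.0, 1.0]]
{'t': 0.1, 'joints': array([-1.39157091e+00,  3.13916593e-01,  4.50662479e-02,  1.30358390e+00,
        2.97760325e-05,  1.43120152e+00]), 'qvel': array([-4.43164956e-05, -7.97311054e-04,  4.09656708e-03,  6.53338389e-04,
        1.52524806e-04,  1.21997919e-04]), 'joint_efforts': array([ 2.16360342e-03, -4.81728566e+01,  2.99241900e+01,  1.28171584e-02,
       -1.35022583e-04, -7.03536003e-06]), 'position': array([ 180.15122317, -545.56585558,  230.49221491]), 'tool_rot': array([-8.19093864e-04,  9.87320762e-01,  1.58735759e-01, -1.34178596e-06]), 'force': array([-0.55522561,  0.35211557, -1.20780873]), 'moment': array([ 0.01864245,  0.01864158, -0.04263669]), 'finger_force': 0.0, 'finger_gap': 0.9962658458126716}
```

View pics/top0.png

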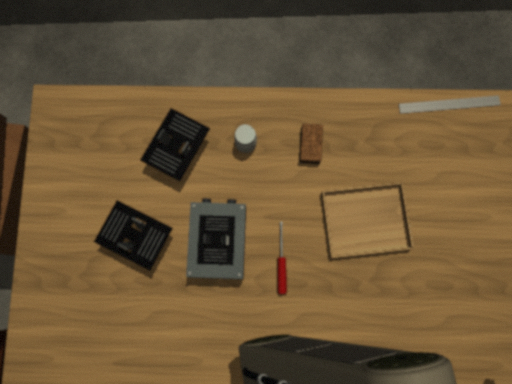

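View pics/side0.png

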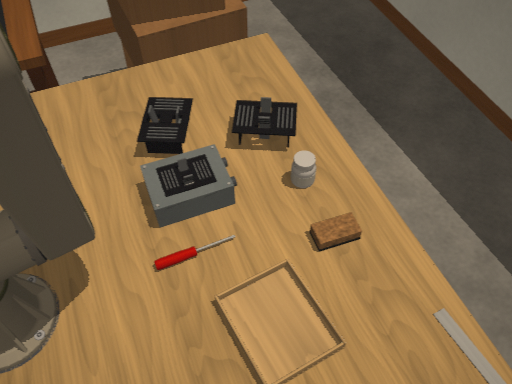

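Top view: there are three black covers. One is seated on the grey box at (216,240), and loose ones lie at (175,145) and (134,235). The seated one fits: the box's opening is closed by it and its tabs stand in the middle. The tray is at (366,222), screwdriver (282,265), jar (245,140) and block (311,143). Next I measure the cover, box and tray, and make one enlarged crop to confirm.

```bash
cat > h.py <<'E'
from rig import manip,status,vision
import cv2,numpy as np
def ray(d,uv):
    f=192/np.tan(np.radians(d["fov_y"]/2)); V=np.array(d["view"]); R=V[:3,:3]; c=-R.T@V[:3,3]
    return c, R.T@np.array([(uv[0]-d["cx"])/f,(uv[1]-d["cy"])/f,1])
def onz(d,uv,z):
    c,r=ray(d,uv); return c+r*(z-c[2])/r[2]
def proj(d,p):
    f=192/np.tan(np.radians(d["fov_y"]/2)); V=np.array(d["view"]); q=V[:3,:3]@p+V[:3,3]
    return f*q[:2]/q[2]+[d["cx"],d["cy"]]
def blob(m,near):
    n,l,s,c=cv2.connectedComponentsWithStats(m.astype(np.uint8))
    k=min([i for i in range(1,n) if s[i,4]>150],key=lambda i:np.hypot(*(c[i]-near)))
    return (l==k).astype(np.uint8)
def quad(d,m,z):
    cs=cv2.findContours(m,cv2.RETR_EXTERNAL,cv2.CHAIN_APPROX_NONE)[0]
    p=max(cs,key=cv2.contourArea)[:,0,:]
    w=np.float32([onz(d,q,z)[:2] for q in p])
    return cv2.minAreaRect(w)
E
python3 - <<'E'
from h import *
d=vision.grab_frame("top");e=vision.grab_frame("side")
f=d["frame"].astype(int); hsv=cv2.cvtColor(d["frame"],cv2.COLOR_RGB2HSV)
print(f[225,195],f[240,205],f[272,216],f[235,235],f[281,216],f[222,366],f[222,323],f[222,340],f[255,366],f[150,150])
sat,v=hsv[...,1],hsv[...,2]
grey=blob((v>60)&(sat<70)&(f[...,2]>=f[...,0]),(217,240))
cs=cv2.findContours(grey,cv2.RETR_EXTERNAL,1)[0];print("box",cv2.boundingRect(grey),quad(d,grey,75))
for n in((216,240),(175,145),(134,235)):
    b=blob((v<55)&(sat<130),n); print("blk",n,cv2.boundingRect(b),b.sum(),quad(d,b,79 if n[0]==216 else 49))
a=cv2.resize(d["frame"][195:290,180:255],None,fx=6,fy=6,interpolation=2)[:560]
b=cv2.resize(e["frame"][90:220,130:310],None,fx=2,fy=2,interpolation=2)
im=np.zeros((560,800,3),np.uint8);im[:,:400]=a[:560,:400]
t=cv2.resize(d["frame"][175:270,310:420],(400,345),interpolation=2)
im[:260,440:800]=b; im[262:560,442:]=cv2.resize(t,(358,298))
cv2.imwrite("pics/c1.png",im[:,:,::-1])
E
```

```text
[84 91 79] [40 40 37] [82 85 77] [73 76 68] [59 46 25] [153 121  74] [80 60 36] [159 125  77] [74 56 35] [11 11 10]Traceback (most recent call last):
  File "<stdin>", line 6, in <module>
  File "h.py", line 13, in blob
    k=min([i for i in range(1,n) if s[i,4]>150],key=lambda i:np.hypot(*(c[i]-near)))
ValueError: min() iterable argument is empty
```

```bash
cat > m.py <<'E'
from h import *
d=vision.grab_frame("top");e=vision.grab_frame("side")
f=d["frame"].astype(int); hsv=cv2.cvtColor(d["frame"],cv2.COLOR_RGB2HSV)
sat,v=hsv[...,1],hsv[...,2]
grey=blob((v>62)&(sat<75),(217,240))
print("box",cv2.boundingRect(grey),quad(d,grey,75))
for n in((216,240),(175,145),(134,235)):
    b=blob((v<58)&(sat<75),n); print("blk",n,cv2.boundingRect(b),b.sum(),quad(d,b,79 if n[0]==216 else 49))
roi=np.zeros_like(v);roi[178:268,312:418]=1
b=blob((v<105)&(roi>0),(366,222)); print("tray",cv2.boundingRect(b),quad(d,b,30))
a=cv2.resize(d["frame"][195:290,185:251],None,fx=6,fy=6,interpolation=2)
b=cv2.resize(e["frame"][90:220,130:310],None,fx=2,fy=2,interpolation=2)
im=np.zeros((570,800,3),np.uint8);im[:,:396]=a
im[:260,440:800]=b; im[262:560,442:]=cv2.resize(d["frame"][175:270,310:420],(358,298),interpolation=2)
cv2.imwrite("pics/c1.png",im[:,:,::-1])
E
python3 m.py
```

```text
box (187, 202, 59, 77) ((482.29937744140625, 174.052490234375), (148.94053649902344, 201.9278106689453), 88.6678695678711)
blk (216, 240) (197, 215, 38, 50) 1672 ((481.6905517578125, 175.5040283203125), (97.06024169921875, 131.4176025390625), 88.76714324951172)
blk (175, 145) (143, 111, 65, 68) 2123 ((753.455810546875, 300.38818359375), (123.3919448852539, 169.87551879882812), 63.435489654541016)
blk (134, 235) (96, 203, 74, 65) 2203 ((494.2796630859375, 404.1192626953125), (168.3687286376953, 121.1834945678711), 64.40064239501953)
tray (325, 184, 87, 64) ((604.4253540039062, -277.6031494140625), (275.888671875, 139.75601196289062), 57.67948532104492)
```

View pics/c1.png

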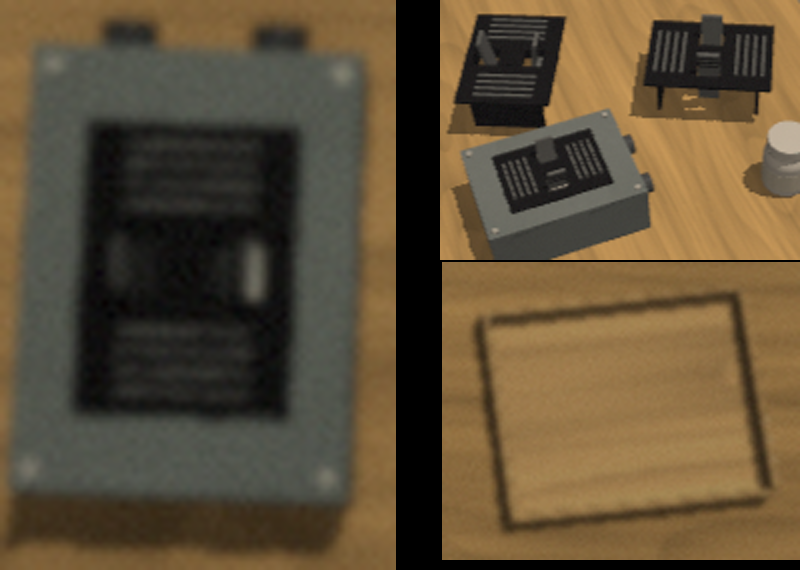

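The crop confirms it. The seated cover measures 97x131 mm and the box 149x202, which matches the description. The two loose covers measure about 122x169, so they are the wrong size. Tray corners are at about (320,192), (401,185), (411,247) and (329,260).

```bash
cat >> h.py <<'E'
def down(yaw): return [0,np.cos(yaw/2),np.sin(yaw/2),0]
E
python3 - <<'E'
from h import *
d=vision.grab_frame("top");e=vision.grab_frame("side")
T=np.array([onz(d,p,30)[:2] for p in((320.1,192.5),(401,184.9),(411.4,247),(329.4,259.8))])
print("tray",T.round(),T.mean(0),[np.linalg.norm(T[i]-T[i-1]).round() for i in range(4)], np.degrees(np.arctan2(*(T[1]-T[0])[::-1])))
S=cv2.cvtColor(e["frame"],cv2.COLOR_RGB2HSV)
b=blob((S[...,2]<58)&(S[...,1]<90),(187,173));print(cv2.boundingRect(b),quad(e,b,79))
for y in(-1.3,178.7):
  for p in((482,174.5,200),(482,174.5,82),(*T.mean(0),58)):
    q=manip.ik(p,down(np.radians(y)));print(y,p,None if q is None else np.round(q,2))
E
```

```text
tray [[ 622. -111.]
 [ 647. -340.]
 [ 473. -360.]
 [ 435. -134.]] [ 544.26765847 -236.2620767 ] [np.float64(189.0), np.float64(230.0), np.float64(176.0), np.float64(229.0)] -83.84578311794233
(156, 155, 60, 42) ((481.18023681640625, 174.36953735351562), (97.2435302734375, 128.48818969726562), 88.85519409179688)
-1.3 (482, 174.5, 200) [ 0.19  0.2  -0.18  1.19  0.   -2.93]
-1.3 (482, 174.5, 82) [ 0.19  0.29 -0.37  0.91  0.   -2.93]
-1.3 (np.float64(544.2676584682408), np.float64(-236.26207669980283), 58) [-0.54  0.45 -0.19  0.93  0.    2.62]
178.7 (482, 174.5, 200) [ 0.19  0.2  -0.18  1.19  0.    0.21]
178.7 (482, 174.5, 82) [ 0.19  0.29 -0.37  0.91  0.    0.21]
178.7 (np.float64(544.2676584682408), np.float64(-236.26207669980283), 58) [-0.54  0.45 -0.19  0.93  0.   -0.52]
```

Side view agrees (481,174). Tray centre is about (542,-237), sides 189x230, yaw 6°. Grasping now.

Run:
```python
from h import *
q=down(np.radians(178.7))
manip.reach([482,174.5,180],q)
print(manip.movel([482,174.5,83],100,force_limit=15), status.get_obs()["position"],status.get_obs()["force"])
manip.grasp(40)
manip.hold(.3)
o=status.get_obs();print(o["t"],o["finger_gap"],o["finger_force"],o["position"],o["force"])
d=vision.grab_frame("side");cv2.imwrite("pics/g.png",cv2.resize(d["frame"][60:240,90:290],None,fx=3,fy=3)[:,:,::-1])
```

```text
False [482.55181924 174.594905    83.59238968] [-0.54672104  0.18632639  0.7113427 ]
5.0917 0.40127496250340633 41.10999941825867 [483.24562283 175.81602798  84.76223955] [-0.03840083  3.70647819  7.5212649 ]
```

View pics/g.png

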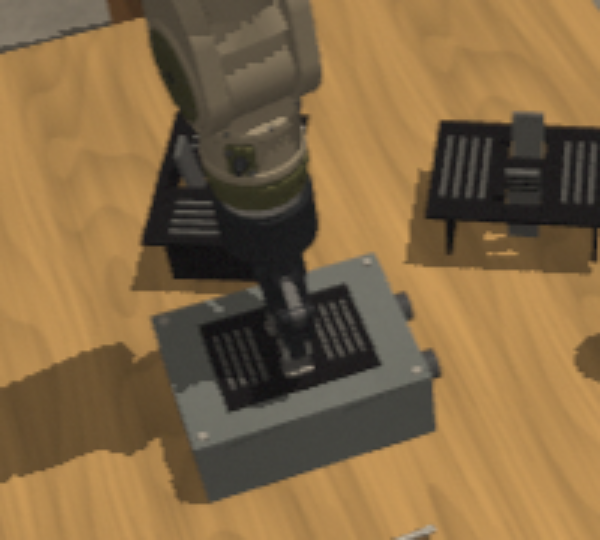

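The fingers are closed on the tabs (crop (290,330)), the gap corresponds to fully squeezed, and the cover is still seated. Lifting.

Run:
```python
from h import *
x,y,z=status.get_obs()["position"]
print(manip.movel([482,174.5,105],50,force_limit=25),status.get_obs()["force"])
print(manip.movel([482,174.5,200],120,force_limit=25))
o=status.get_obs();print(o["t"],o["finger_gap"],o["finger_force"],o["position"],o["force"])
d=vision.grab_frame("side");cv2.imwrite("pics/l.png",cv2.resize(d["frame"][0:240,50:310],None,fx=2.4,fy=2.4)[:,:,::-1])
```

```text
False [-0.95970746  5.86286858  2.30760494]
False
6.675 0.39313523865994965 40.80653429031372 [481.30877371 174.22235354 198.87600761] [-0.37400928  0.38891288 -2.24375438]
```

View pics/l.png

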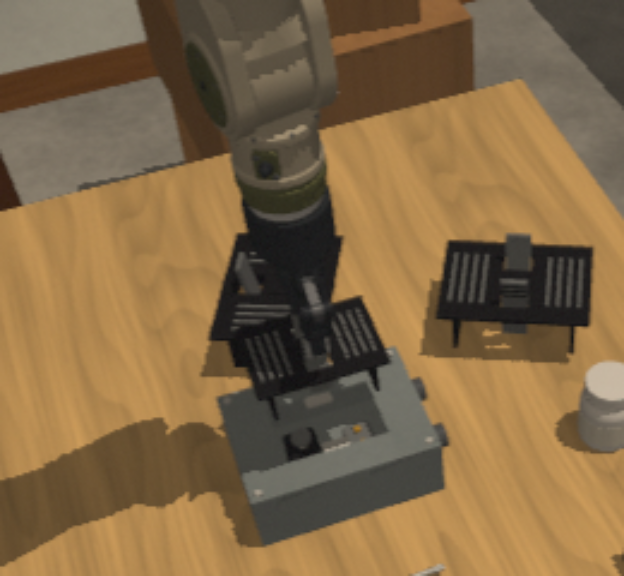

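The cover is off and hanging level. The plunger is the dark one at the robot-near (-x) end of the box, about (300,440) in the crop. Now the tray.

Run:
```python
from h import *
q=down(np.radians(178.7))
manip.movel([542,-237,200],200)
manip.movel([542,-237,75],120)
manip.hold(.2)
print(manip.movel([542,-237,56],20,force_limit=6))
o=status.get_obs();print(o["t"],o["finger_gap"],o["position"],o["force"])
d=vision.grab_frame("side");cv2.imwrite("pics/p.png",cv2.resize(d["frame"][190:384,180:380],None,fx=3,fy=3)[:,:,::-1])
```

```text
True
11.05 0.39874186013447105 [ 541.8725341  -237.00981083   60.81686583] [-0.51905051 -0.15103812  4.78121921]
```

View pics/p.png

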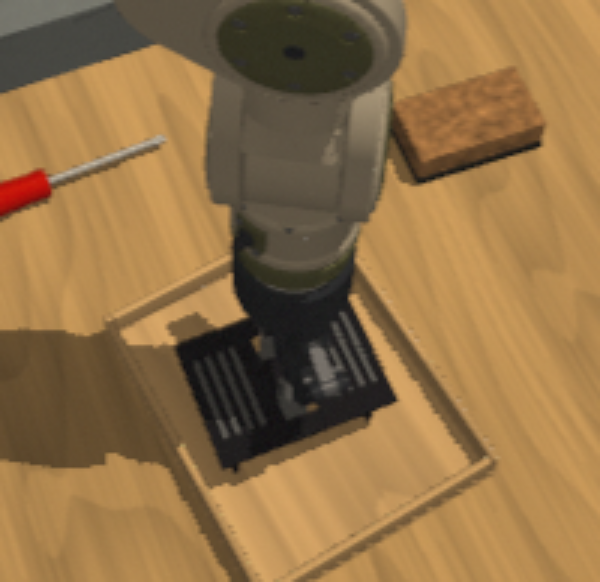

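Contact came at TCP z 60.8, exactly as predicted, with the cover level inside the tray walls. Releasing, then pressing the plunger.

Run:
```python
from h import *
manip.open_gripper(); manip.hold(.3)
manip.movel([542,-237,200],120)
d=vision.grab_frame("side"); t=vision.grab_frame("top")
im=np.zeros((480,780,3),np.uint8)
im[:,:480]=cv2.resize(d["frame"][210:370,200:360],(480,480)); im[:300,480:]=cv2.resize(t["frame"][190:290,170:270],(300,300),interpolation=2)
cv2.imwrite("pics/r.png",im[:,:,::-1])
manip.grasp(20)
manip.movel([452,175,200],200)
print(status.get_obs()["t"],status.get_obs()["finger_gap"])
```

```text
16.4 -0.0033050431382473664
```

View pics/r.png

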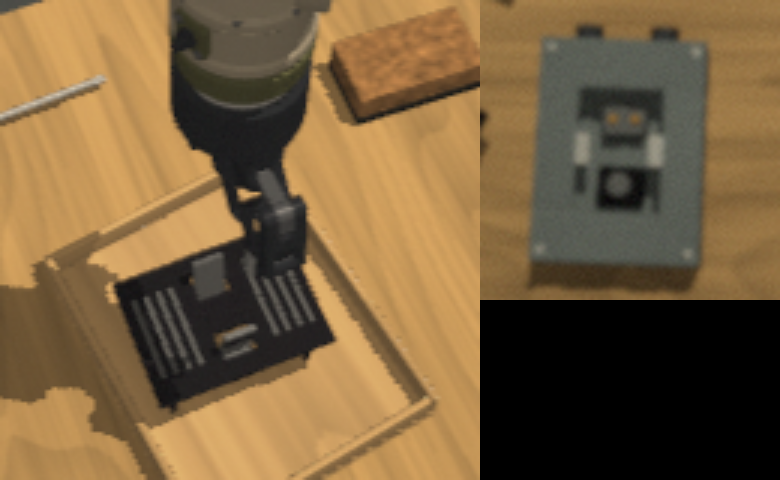

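The cover stands flat in the tray, released, tabs up. The plunger head is visible in the top view at pixel (216.7,251.3). Pressing it.

Run:
```python
from h import *
t=vision.grab_frame("top"); p=onz(t,(216.2,250.8),65); print("plunger",p)
assert np.hypot(p[0]-452,p[1]-175)<8
x,y=(p[0]+452)/2,(p[1]+175)/2
manip.movel([x,y,80],120); manip.hold(.2)
r=manip.movel([x,y,54],20,force_limit=20)
o=status.get_obs();print(r,o["t"],o["position"],o["force"])
manip.hold(.3);o=status.get_obs();print(o["position"],o["force"])
```

```text
plunger [452.98898322 174.03572871  65.        ]
True 18.8917 [452.40403793 174.4861429   56.99479336] [-0.28402048 -0.3125112   5.79742439]
[452.43556107 174.50246775  57.01921608] [-1.4641327  -0.07732329  5.52571593]
```

The tip stopped hard at z = 57.0, which is fully home. Withdrawing and checking before hand-in.

Run:
```python
from h import *
x,y,z=status.get_obs()["position"]
manip.movel([x,y,200],120)
manip.movel([350,-150,250],200)
d=vision.grab_frame("side");cv2.imwrite("pics/f.png",d["frame"][:,:,::-1])
o=status.get_obs();print(o["t"],o["force"])
```

```text
22.4583 [0.27242136 0.5296779  0.51646742]
```

View pics/f.png

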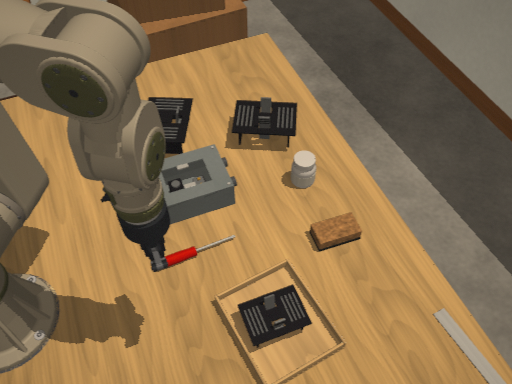

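The cover lies flat in the tray at (275,315). The screwdriver, jar and block have not moved, and the arm is clear of everything.

```bash
python3 -c "
from rig import manip
print(manip.hand_in())"
```

```text
the job is handed in; nothing more can be done
None
```

I handed the job in at about 22 s of the 53 s limit: the cover is unclipped and standing flat in the tray with its tabs up, the plunger is pushed fully home, and nothing else moved; the hand-in returned no verdict.

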